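# Pin the shaft of the indexing fixture

## Task

Swing the ball-ended lever of the green indexing fixture upright, as far as it goes, so that the cross-hole in its shaft lines up under the hole in the top of the housing. Then take the pin with the plain cylindrical handle from the pin rack (not the T-bar pin or the flat-headed one), push it down through the housing and the shaft until its handle sits on top of the housing, and let go.

Things in the scene. Friction and masses are not known exactly. Their poses are not given: they have to be found in the camera images.
- housing_hole (a point): Centre of the mouth of the 24 mm hole in the flat top of the fixture's fixed green housing (66 mm in x, 64 in y), 105 mm above the table. Its z is up; its y runs along the horizontal shaft towards the lever, 102 mm off; the lever leans to its -x. The shaft's centre line lies 39 mm below this point. A 68 mm faceplate on the shaft's other end stays below the housing's top.
- lever_ball (a point): Centre of the black 28 mm ball on the lever, 80 mm from the shaft's centre line. At lever angle a it lies, in the housing_hole frame, at x = -80 sin(a), y = 102, z = -39 + 80 cos(a) mm. It can be pinched from above, fingers on its two y sides, and led along this arc; it swivels between the fingers. The lever's rod is 10 mm thick.
- shaft (a joint): Lean of the shaft's lever, rad: 0 = upright at its stop, with the shaft's 24 mm cross-hole vertical under the housing's hole; positive = leaning to the housing's -x. Starts at 0.6 to 1.05. Friction (0.25 N m, about 3 N at the ball) holds it where it is left.
- knob (a point): Centre of the right pin's handle, an upright steel cylinder 30 mm across, 48 high. Below it a 14 mm round shank, 75 long, with a tapered tip. About 0.2 kg. It hangs by its handle in a hole of the pin rack, a fixed wooden stand 150 mm square, top 90 mm above the table, holes 90 mm apart, beside two bystander pins: one with a T-bar, one with a thin flat head. z is up.

How it is judged (in metres and radians):
On the way, in this order (a step that is already met when the one before it is completed fails the run):
1. the lever is upright: within 10 degrees of its stop, with the pin not yet in the housing (value of joint shaft below 0.175 rad and distance between knob and housing_hole above 0.06 m), for 0.2 s.
2. the pin is through the housing and the shaft (z of knob in the frame of housing_hole below 0.034 m and horizontal distance between knob and housing_hole below 0.015 m and value of joint shaft below 0.3 rad), for 0.2 s.
At the end, for the whole second after the job is handed in: The pin with the cylindrical handle stands upright (within 11 degrees) through the housing and the shaft, its handle within 10 mm of resting on the housing's top and within 15 mm of the hole's centre, with the lever held upright by the pin (within 17 degrees) (all of step 2 and z of knob in the frame of housing_hole above 0.01 m and angle between knob's own z axis and vertical below 0.2 rad); the robot touches nothing.
It also fails if it takes over 51 s, if anything falls off the work surface, if the arm or the gripper's body presses on something with over 40 N, if the wrist force passes 120 N, or if a joint passes its speed limit or range.

## Robot

A 6-joint arm with a two-finger parallel gripper is mounted at the origin on the work surface. World frame = base frame: x ahead of the robot, y to its left, z up, the work surface at z = 0. Lengths are in mm, angles in rad, forces in N, time in s.
With the tool pointing down it reaches from about 275 to 1000 mm from the base axis. Payload 8.4 kg.
Tool frame: the origin (TCP) lies midway between the tips of the shut fingers; the grasp point (between the pads) lies 19 mm behind it; z points along the fingers, y is the direction in which the jaws open and shut (so a half turn about z gives the same grasp; the last joint's range is limited). The gripper opens to 85 mm and grips with 20 to 120 N. Pads are 22 mm wide; open, the fingers measure 114 mm over their backs; the gripper's body (76 mm by 85 mm) begins 54 mm behind the grasp point. The pads swing forward as they close: fully open they stand 13 mm farther back than shut.
Start: joints at [-1.107, 0.353, 1.633, -0, 1.155, -0.002], TCP at [280.71, -558.417, 231.281] pointing down, gripper open.
Joint ranges: [-2.63, 2.63], [-0.92, 2.1], [0.06, 2.66], [-1.3, 4.44], [0, 2.69], [-3.02, 3.02]. Speed limits (rad/s): [2.22, 2.22, 2.79, 3.14, 3.14, 3.14].

## Interface

Orientations are given as [roll, pitch, yaw] about the fixed x, y, z axes, in that order (R = Rz(yaw) Ry(pitch) Rx(roll)).
In Python, from rig import * gives the robot as it stands.
- The arm moves only by the tool play_rows, never from a script. Its argument "moves" is a list of rows, each a list of 3 entries, a list of its own where there are three numbers: the shift along the tool's x, y, z in m, then the turn, a rotation vector about the tool's x, y, z in rad, then the opening in per cent of the stroke, from 0 (shut) to 100 (fully open). In form: [[[x, y, z], [rx, ry, rz], fingers], ...]. A call has 1 to 20 rows; each row shifts and turns the commanded pose from where the row before left it, along the tool's axes as they then stand; what a row does not reach is not made up. A row lasts 1/10 s, in which the tool goes at most 50 mm and 8.59 degrees, less where a joint would pass 70% of its speed; a pose out of reach is approached as far as the arm can. A call is refused whole if a number of a shift passes 0.05 or a number of a turn 0.15, either way. A call with a gripper value outside its range is refused whole. The fingers move at their own pace and stop on an object; "squeeze" is the grip in N (left out, the last holds). Time passes only in rows, so rows that do not move let the fingers close. It gives the time, the measured TCP pose, the force and the opening at its end, in the units of the state.
- sense(): the state, without advancing time (a new reading comes with each control period).
- grab_frame(name): name is "scene" or "top"; returns a dict with "pixels" (420x560x3 uint8, red, green, blue), "intrinsics" (3x3 intrinsics, pixels), "R" (3x3) and "t" (3): a world point X has camera coordinates R X + t. Camera axes: x right, y down, z forward; pixel columns grow to the right and rows downward; lengths in mm; the calibration is good to about 2 mm. A picture is of the moment at which its call begins. There is no depth.
- sign_off(): hands the job in, once; it reports no verdict.
The state is a dict: "clock": time; "qpos": joint angles; "qvel": joint speeds; "joint_efforts": joint torques, N m; "eef_pos": TCP position; "tcp_rot": TCP orientation; "contact_force": force on the tool from outside, world axes, zero at the start; "wrist_torque": the same for the moment, N m; "opening": opening from 0.0 (shut) to 1.0 (fully open).
Only numpy, scipy, OpenCV 4.12 (cv2) and the standard library are available. Lean on these libraries where they do the work, as an engineer would, in place of code of your own. Each camera call takes 0.05 s, during which the arm holds its last target. There are 200 camera calls.

## Working session

There is one attempt and no reset: what is moved stays moved. The work goes in short steps, Python scripts to look and compute and a tool call to move; the robot and the scene stay as the last step left them, time stands still between calls to the robot, and variables do not carry over. Pictures are saved under pics/ and viewed, about 8 in all and at most 12, crops included, and the job is handed in when it is done.

Besides the shell and the picture viewer there is one more tool, called by a JSON object that holds its "api" and its "payload", one argument or row to a line. play_rows: Moves the arm, as the interface text tells. Its arguments: {"type":"object","properties":{"moves":{"type":"array"},"squeeze":{"type":"number"}},"required":["moves"]}

```bash
mkdir -p pics; python3 - <<'E'
from rig import *
import cv2,numpy as np
print(sense())
for n in("scene","top"):
    f=grab_frame(n);np.savez(f"{n}.npz",**f)
    cv2.imwrite(f"pics/{n}0.png",cv2.resize(f["pixels"][:,:,::-1],(800,600),interpolation=cv2.INTER_CUBIC))
    print(n,f["intrinsics"],f["R"],f["t"])
E
```

```text
{'clock': 0.0, 'qpos': array([-1.10736612e+00,  3.53672791e-01,  1.63411461e+00, -9.64234319e-06,
        1.15520483e+00, -2.41775875e-03]), 'qvel': array([-7.60149471e-04,  1.47003250e-03, -6.43431650e-05, -2.88273325e-04,
        2.66110249e-04,  1.21917508e-03]), 'joint_efforts': array([ 3.03905501e-03, -6.05252123e+01, -3.42064583e+01,  2.77534718e-04,
        9.29054775e-03,  3.63803174e-07]), 'eef_pos': array([ 280.51613681, -557.98853718,  230.55464759]), 'tcp_rot': array([-3.14019307e+00,  5.43226554e-06,  4.65851865e-01]), 'contact_force': array([ 0.46490199, -1.23125799, -0.29223394]), 'wrist_torque': array([-0.04348934,  0.03640364,  0.02028778]), 'opening': 0.9958749675208499}
scene [[402.42072961   0.         277.48034918]
 [  0.         402.42072961 206.28386333]
 [  0.           0.           1.        ]] [[-0.83107823  0.5561022   0.0077017 ]
 [ 0.44586514  0.67448197 -0.58845421]
 [-0.33243534 -0.48561756 -0.80849387]] [ 458.25183955 -115.43647902  972.74434544]
top [[408.7544656    0.         283.5125081 ]
 [  0.         408.7544656  212.04232852]
 [  0.           0.           1.        ]] [[ 0.01918235 -0.99939632 -0.02896605]
 [-0.98206631 -0.0133991  -0.18805909]
 [ 0.18755744  0.03205399 -0.98173049]] [-14.80555812 530.31854788 779.48026855]
```

View pics/scene0.png

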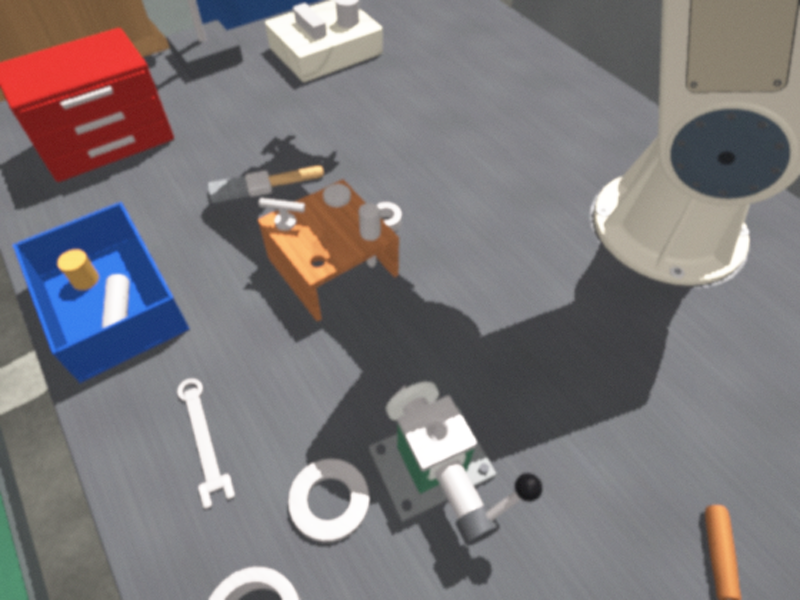

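View pics/top0.png

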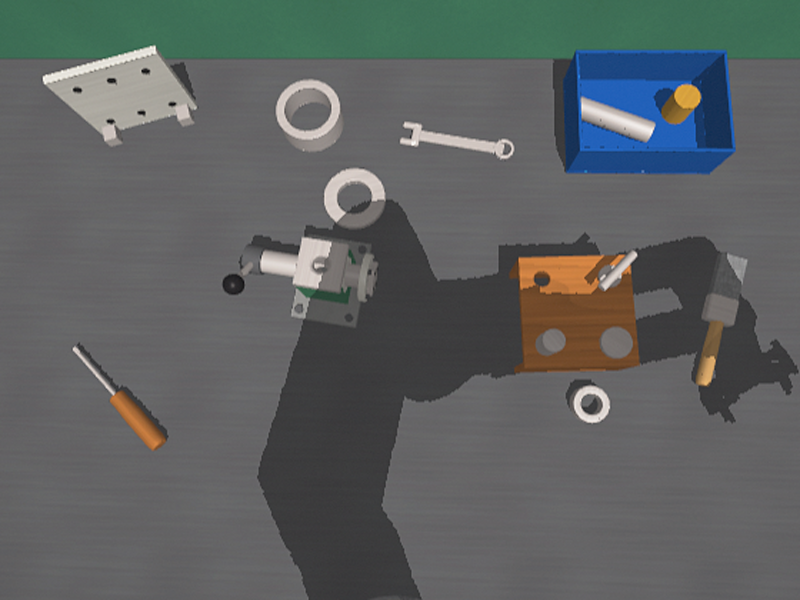

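The scene picture shows the housing top at about (437,435), the ball at (528,487) and the cylindrical knob at (370,220). In the top picture they are at (320,262), (233,284) and (551,342). I'll zoom in on both.

```bash
python3 - <<'E'
import cv2,numpy as np
T=[]
for n,cs in(("scene",[(320,315),(245,150)]),("top",[(215,185),(405,215)])):
    im=np.load(n+".npz")["pixels"][:,:,::-1]
    row=[]
    for (u,v) in cs:
        u0,v0=u-50,v-37
        c=cv2.resize(im[v0:v0+75,u0:u0+100],(400,300),interpolation=cv2.INTER_CUBIC)
        print(n,u0,v0)
        for k in range(0,100,10):
            cv2.line(c,(4*k,0),(4*k,4 if k%50 else 10),(0,255,255));
            if k<75: cv2.line(c,(0,4*k),(4 if k%50 else 10,4*k),(0,255,255))
        row.append(c)
    T.append(np.hstack(row))
cv2.imwrite("pics/mos.png",np.vstack(T))
E
```

```text
scene 270 278
scene 195 113
top 165 148
top 355 178
```

View pics/mos.png

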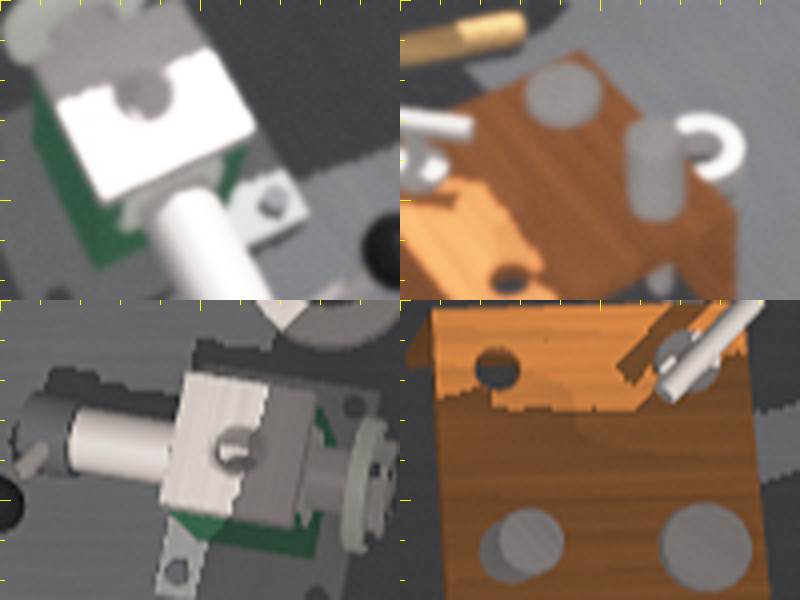

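```bash
cat > h.py <<'E'
import numpy as np,cv2
def cam(n):
    f=np.load(n+".npz") if isinstance(n,str) else n
    return f["intrinsics"],f["R"],f["t"]
def back(n,px,z):
    K,R,t=cam(n);d=R.T@np.linalg.solve(K,[*px,1]);o=-R.T@t
    return o+d*(z-o[2])/d[2]
def tri(a,b,na="scene",nb="top"):
    P=[np.c_[K@R,K@t] for K,R,t in(cam(na),cam(nb))]
    X=cv2.triangulatePoints(P[0],P[1],np.float64(a).reshape(2,1),np.float64(b).reshape(2,1)).ravel()
    return X[:3]/X[3]
E
python3 - <<'E'
from h import *
np.set_printoptions(precision=1,suppress=True)
S=dict(hole=((305.6,300.9),(223.9,184.9),105),knobtop=((258.4,147),(387.6,237.6),138),ball=((369.6,340.9),(163,198.8),None))
for k,(a,b,z) in S.items():
    print(k,tri(a,b), z and (back("scene",a,z),back("top",b,z)))
for n,L in(("scene",[(333.1,310.4),(297.4,328.4)]),("top",[(165+46,148+18.2),(165+40,148+53.2),(165+73.8,148+57),(165+79.5,148+23)])):
    print(n,[back(n,p,105)for p in L])
B=tri((369.6,340.9),(163,198.8));H=(back("scene",(305.6,300.9),105)+back("top",(223.9,184.9),105))/2
a=np.arccos((B[2]-66)/80);d=(B-H)[:2]
print(a,np.hypot(*d),np.hypot(102,80*np.sin(a)),"yaw",np.arctan2(d[1],d[0])-np.arctan2(102,-80*np.sin(a)))
E
```

```text
hole [571.6 108.7 103.6] (array([571.5, 109.6, 105. ]), array([571.6, 108. , 105. ]))
knobtop [ 469.4 -194.2  137.6] (array([ 469.1, -193. ,  138. ]), array([ 470. , -194.8,  138. ]))
ball [537.4 217.2 127.3] None
scene [array([544.7, 146.5, 105. ]), array([608.4, 138.7, 105. ])]
top [array([608.8, 134.9, 105. ]), array([539.1, 142.8, 105. ]), array([532.5,  77.6, 105. ]), array([599.8,  69.2, 105. ])]
0.6981707489030424 113.6845876028544 114.23034598727234 yaw -0.16164514580841227
```

The crops give these world positions:
- **Hole:** about (571.5, 108.5), housing yaw about -0.13.
- **Ball:** about (536, 217, 127).
- **Knob:** (469.5, -194), handle centre at z=114.

I'll move above the ball.

{"api": "play_rows", "payload": {
  "moves": [
    [[0, 0, 0], [0, 0, 0.12], 100],
    [[0, 0, 0], [0, 0, 0.12], 100],
    [[0, 0, 0], [0, 0, 0.12], 100],
    [[0, 0, 0], [0, 0, 0.12], 100],
    [[0, 0, 0], [0, 0, 0.12], 100],
    [[0.0088, -0.047, 0], [0, 0, 0], 100],
    [[0.0088, -0.047, 0], [0, 0, 0], 100],
    [[0.0088, -0.047, 0], [0, 0, 0], 100],
    [[0.0088, -0.047, 0], [0, 0, 0], 100],
    [[0.0088, -0.047, 0], [0, 0, 0], 100],
    [[0.0088, -0.047, 0], [0, 0, 0], 100],
    [[0.0088, -0.047, 0], [0, 0, 0], 100],
    [[0.0088, -0.047, 0], [0, 0, 0], 100],
    [[0.0088, -0.047, 0], [0, 0, 0], 100],
    [[0.0088, -0.047, 0], [0, 0, 0], 100],
    [[0.0088, -0.047, 0], [0, 0, 0], 100],
    [[0.0088, -0.047, 0], [0, 0, 0], 100],
    [[0.0088, -0.047, 0], [0, 0, 0], 100],
    [[0.0088, -0.047, 0], [0, 0, 0], 100],
    [[0, 0, 0], [0, 0, 0], 100]
  ],
  "squeeze": 50
}}

```text
clock: 2.1
eef_pos: [492.2, 81.9, 231.2]
tcp_rot: [-3.14, -0.001, -0.13]
contact_force: [0.2, -1.4, -0.9]
opening: 1.001
```

{"api": "play_rows", "payload": {
  "moves": [
    [[0.0087, -0.0465, 0], [0, 0, 0], 70],
    [[0.0087, -0.0465, 0], [0, 0, 0], 70],
    [[0.0087, -0.0465, 0], [0, 0, 0], 70],
    [[0, 0, 0.02], [0, 0, 0], 70],
    [[0, 0, 0.03], [0, 0, 0], 70],
    [[0, 0, 0], [0, 0, 0], 70],
    [[0, 0, 0], [0, 0, 0], 70]
  ]
}}

```text
clock: 2.8
eef_pos: [535.0, 211.3, 181.2]
tcp_rot: [3.141, 0.002, -0.135]
contact_force: [0.0, 0.4, 0.4]
opening: 0.697
```

```bash
python3 - <<'E'
from rig import *
import cv2,numpy as np
c=[]
s=sense();print(s["eef_pos"],s["tcp_rot"],s["opening"])
for n,(u,v) in(("scene",(350,320)),("top",(200,190))):
    f=grab_frame(n);np.savez(f"{n}1.npz",**f)
    u0,v0=u-50,v-75;print(n,u0,v0)
    c.append(cv2.resize(f["pixels"][v0:v0+150,u0:u0+100,::-1],(400,600),interpolation=cv2.INTER_CUBIC))
cv2.imwrite("pics/m1.png",np.hstack(c))
E
```

```text
[534.97023434 211.26789396 181.17804607] [ 3.14065552e+00  1.52503932e-03 -1.34632997e-01] 0.696800657627803
scene 300 245
top 150 115
```

View pics/m1.png

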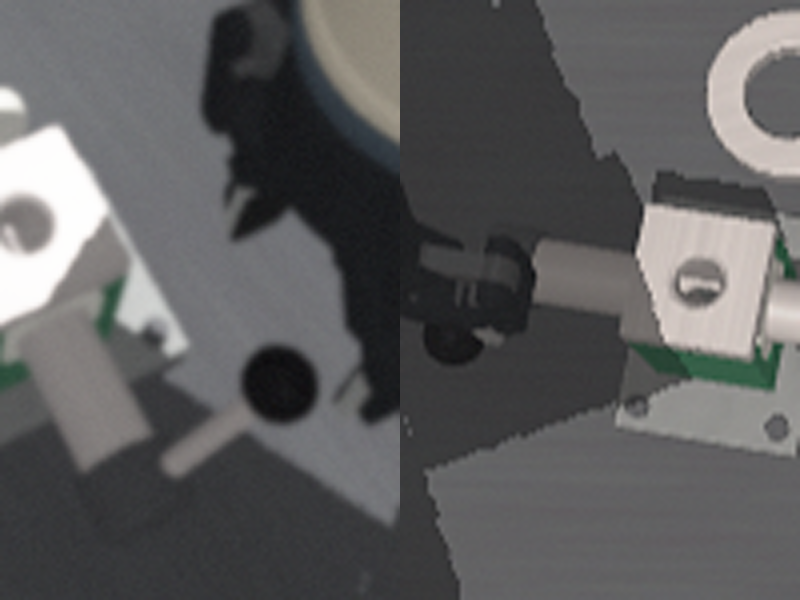

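Nothing has moved. The ball is still at scene (369.6,340.4), and the gripper is about 6 mm short in y. I'll correct that, descend and pinch.

{"api": "play_rows", "payload": {
  "moves": [
    [[0.0008, -0.0056, 0.02], [0, 0, 0], 70],
    [[0, 0, 0.025], [0, 0, 0], 70],
    [[0, 0, 0.02], [0, 0, 0], 70],
    [[0, 0, 0.01], [0, 0, 0], 70],
    [[0, 0, 0], [0, 0, 0], 40],
    [[0, 0, 0], [0, 0, 0], 0],
    [[0, 0, 0], [0, 0, 0], 0],
    [[0, 0, 0], [0, 0, 0], 0],
    [[0, 0, 0], [0, 0, 0], 0],
    [[0, 0, 0], [0, 0, 0], 0]
  ],
  "squeeze": 40
}}

```text
clock: 3.9
eef_pos: [537.7, 217.8, 107.6]
tcp_rot: [-3.14, -0.002, -0.134]
contact_force: [-1.7, 0.4, 5.4]
opening: 0.303
```

{"api": "play_rows", "payload": {
  "moves": [
    [[0.0032, 0, -0.0025], [0, 0, 0], 0],
    [[0.0031, 0, -0.0023], [0, 0, 0], 0],
    [[0.0034, 0, -0.0022], [0, 0, 0], 0],
    [[0.0034, 0, -0.002], [0, 0, 0], 0],
    [[0.0036, 0, -0.0018], [0, 0, 0], 0],
    [[0.0036, 0, -0.0017], [0, 0, 0], 0],
    [[0.0038, 0, -0.0014], [0, 0, 0], 0],
    [[0.0038, 0, -0.0013], [0, 0, 0], 0],
    [[0.0038, 0, -0.0011], [0, 0, 0], 0],
    [[0.0039, 0, -0.0009], [0, 0, 0], 0],
    [[0.0039, 0, -0.0007], [0, 0, 0], 0],
    [[0.004, 0, -0.0005], [0, 0, 0], 0],
    [[0.004, 0, -0.0003], [0, 0, 0], 0],
    [[0.004, 0, -0.0001], [0, 0, 0], 0],
    [[0.001, 0, 0], [0, 0, 0], 0],
    [[0, 0, 0], [0, 0, 0], 0]
  ]
}}

```text
clock: 5.5
eef_pos: [588.6, 210.1, 125.1]
tcp_rot: [3.141, 0.001, -0.134]
contact_force: [-4.1, 0.4, -0.2]
opening: 0.302
```

{"api": "play_rows", "payload": {
  "moves": [
    [[0.001, 0, 0], [0, 0, 0], 0],
    [[0.001, 0, 0], [0, 0, 0], 0],
    [[0, 0, 0], [0, 0, 0], 0]
  ]
}}

```text
clock: 5.8
eef_pos: [590.7, 209.7, 125.0]
tcp_rot: [3.141, 0.001, -0.135]
contact_force: [-4.5, -2.0, 0.6]
opening: 0.299
```

{"api": "play_rows", "payload": {
  "moves": [
    [[0.0015, 0, 0], [0, 0, 0], 0],
    [[0.0015, 0, 0], [0, 0, 0], 0],
    [[0, 0, 0], [0, 0, 0], 0]
  ]
}}

```text
clock: 6.1
eef_pos: [593.8, 209.3, 124.9]
tcp_rot: [3.141, 0.0, -0.135]
contact_force: [-4.8, -2.0, -1.8]
opening: 0.296
```

```bash
python3 - <<'E'
from rig import *
import cv2,numpy as np
c=[]
s=sense();print(s["eef_pos"],s["contact_force"],s["opening"])
for n,(u,v) in(("scene",(340,320)),("top",(200,190))):
    f=grab_frame(n);np.savez(f"{n}2.npz",**f)
    u0,v0=u-50,v-75;print(n,u0,v0)
    c.append(cv2.resize(f["pixels"][v0:v0+150,u0:u0+100,::-1],(400,600),interpolation=cv2.INTER_CUBIC))
cv2.imwrite("pics/m2.png",np.hstack(c))
E
```

```text
[593.77989408 209.30105231 124.85753569] [-4.79704533 -1.99043814 -1.78106474] 0.2956306147402399
scene 290 245
top 150 115
```

View pics/m2.png

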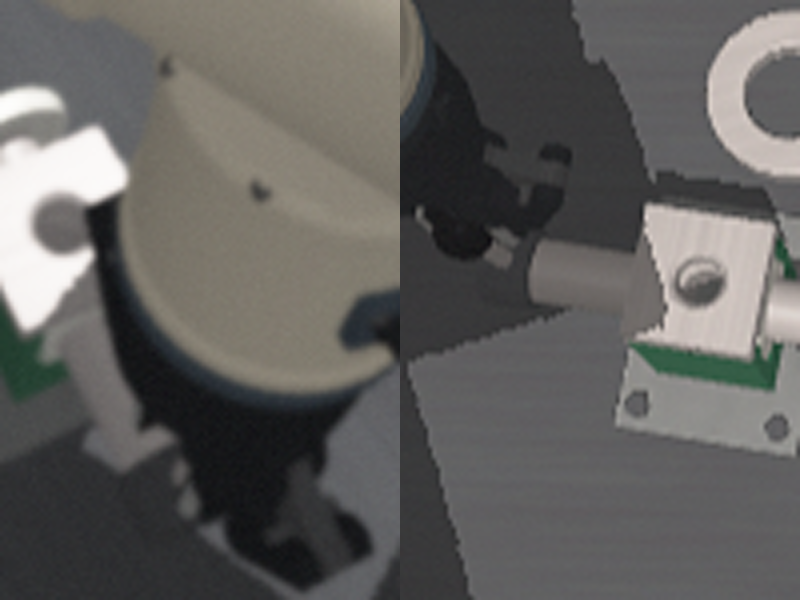

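```bash
python3 - <<'E'
from h import *
K,R,t=cam("top")
for a in(0,.1,.2,.3):
    y=-.135;l=np.array([-80*np.sin(a),102]);w=[571.5+np.cos(y)*l[0]-np.sin(y)*l[1],108.5+np.sin(y)*l[0]+np.cos(y)*l[1],66+80*np.cos(a)]
    p=K@(R@w+t);p=p[:2]/p[2];print(a,w,p,(p-[150,115])*4+[400,0])
E
```

```text
0 [np.float64(585.2282117227495), np.float64(209.57193578286387), np.float64(146.0)] [165.52142144 171.48397076] [462.08568575 225.93588303]
0.1 [np.float64(577.3142064864263), np.float64(210.6468646304977), np.float64(145.60033322224206)] [164.69486804 175.6869178 ] [458.77947215 242.74767118]
0.2 [np.float64(569.479275374402), np.float64(211.71105314441022), np.float64(144.40532622729933)] [164.01183575 179.97493554] [456.04734302 259.89974216]
0.3 [np.float64(561.8017024284643), np.float64(212.75386830474434), np.float64(142.42691913004847)] [163.4814663  184.29166139] [453.92586522 277.16664555]
```

The ball sits at top-crop (455,225), which matches a≈0 at the stop, and the pads slid a few mm past it. I'll release, lift and go over the knob.

{"api": "play_rows", "payload": {
  "moves": [
    [[-0.004, 0, 0], [0, 0, 0], 70],
    [[0, 0, 0], [0, 0, 0], 70],
    [[0, 0, 0], [0, 0, 0], 70],
    [[0, 0, 0], [0, 0, 0], 70],
    [[0, 0, -0.03], [0, 0, 0], 70],
    [[0, 0, -0.04], [0, 0, 0], 70],
    [[0, 0, -0.04], [0, 0, 0], 70],
    [[-0.0077, 0.0462, 0], [0, 0, 0], 70],
    [[-0.0077, 0.0462, 0], [0, 0, 0], 70],
    [[-0.0077, 0.0462, 0], [0, 0, 0], 70],
    [[-0.0077, 0.0462, 0], [0, 0, 0], 70],
    [[-0.0077, 0.0462, 0], [0, 0, 0], 70],
    [[-0.0077, 0.0462, 0], [0, 0, 0], 70],
    [[-0.0077, 0.0462, 0], [0, 0, 0], 70],
    [[-0.0077, 0.0462, 0], [0, 0, 0], 70],
    [[-0.0077, 0.0462, 0], [0, 0, 0], 70],
    [[0, 0, 0], [0, 0, 0], 70],
    [[0, 0, 0], [0, 0, 0], 70]
  ]
}}

```text
clock: 8.0
eef_pos: [465.5, -193.5, 235.3]
tcp_rot: [-3.141, -0.001, -0.137]
contact_force: [-0.3, 0.4, 0.8]
opening: 0.699
```

```bash
python3 - <<'E'
from rig import *
import cv2,numpy as np
c=[]
s=sense();print(s["eef_pos"],s["tcp_rot"],s["contact_force"],s["opening"])
for n,(u,v) in(("scene",(330,320)),("top",(210,190))):
    f=grab_frame(n);np.savez(f"{n}3.npz",**f)
    u0,v0=u-50,v-75;print(n,u0,v0)
    c.append(cv2.resize(f["pixels"][v0:v0+150,u0:u0+100,::-1],(400,600),interpolation=cv2.INTER_CUBIC))
cv2.imwrite("pics/m3.png",np.hstack(c))
E
```

```text
[ 465.51179363 -193.52429018  235.28705953] [-3.14144557e+00 -7.38216938e-04 -1.37009530e-01] [-0.33442858  0.35488128  0.77988951] 0.6989029413931594
scene 280 245
top 160 115
```

View pics/m3.png

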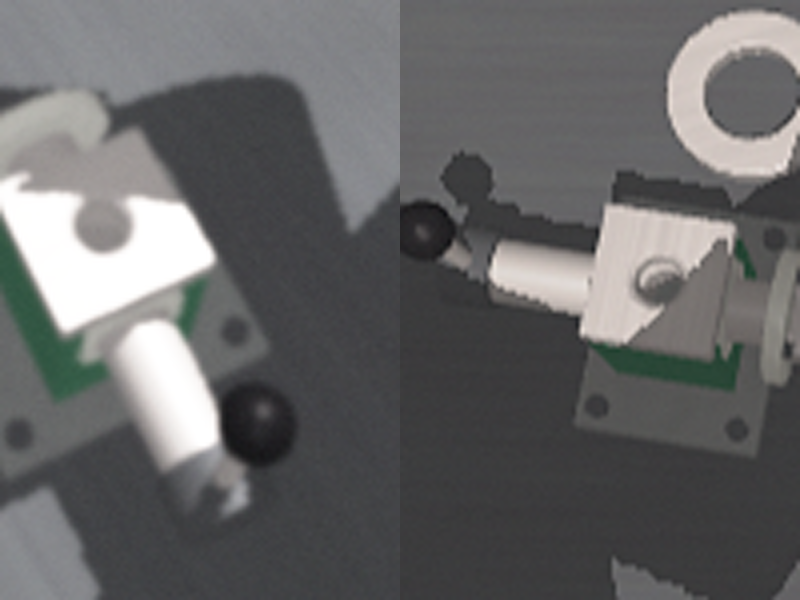

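The lever stays upright with the ball at top px (166.1,172.6). The hole is at top px (224.4,185.6). Now I'll descend on the knob and grip.

{"api": "play_rows", "payload": {
  "moves": [
    [[0.004, 0, 0.03], [0, 0, 0], 70],
    [[0, 0, 0.03], [0, 0, 0], 70],
    [[0, 0, 0.03], [0, 0, 0], 70],
    [[0, 0, 0.02], [0, 0, 0], 70],
    [[0, 0, 0.015], [0, 0, 0], 70],
    [[0, 0, 0.01], [0, 0, 0], 70],
    [[0, 0, 0], [0, 0, 0], 50],
    [[0, 0, 0], [0, 0, 0], 0],
    [[0, 0, 0], [0, 0, 0], 0],
    [[0, 0, 0], [0, 0, 0], 0],
    [[0, 0, 0], [0, 0, 0], 0]
  ],
  "squeeze": 50
}}

```text
clock: 9.2
eef_pos: [470.1, -193.2, 100.8]
tcp_rot: [3.142, -0.001, -0.134]
contact_force: [0.0, 2.2, 4.5]
opening: 0.344
```

```bash
python3 - <<'E'
from h import *
np.set_printoptions(precision=1,suppress=True)
B=tri((344.4,350.9),(166.1,172.6));H=tri((305.6,300.9),(224.2,185.4));print(B,H,back("scene",(305.6,300.9),105),back("top",(224.2,185.4),105))
d=B-H;print(np.hypot(*d[:2]),-np.arctan2(d[0],d[1]))
E
```

```text
[582.7 210.  144.3] [571.  108.3 102. ] [571.5 109.6 105. ] [570.7 107.3 105. ]
102.32828128067162 -0.11470085574365722
```

{"api": "play_rows", "payload": {
  "moves": [
    [[0, 0, -0.01], [0, 0, 0], 0],
    [[0, 0, -0.02], [0, 0, 0], 0],
    [[0, 0, -0.025], [0, 0, 0], 0],
    [[0, 0, -0.03], [0, 0, 0], 0],
    [[0, 0, -0.03], [0, 0, 0], 0],
    [[0, 0, 0], [0, 0, 0], 0],
    [[0.0037, -0.0195, 0], [0, 0, 0], 0],
    [[0.0075, -0.039, 0], [0, 0, 0], 0],
    [[0.0075, -0.039, 0], [0, 0, 0], 0],
    [[0.0075, -0.039, 0], [0, 0, 0], 0],
    [[0.0075, -0.039, 0], [0, 0, 0], 0],
    [[0.0075, -0.039, 0], [0, 0, 0], 0],
    [[0.0075, -0.039, 0], [0, 0, 0], 0],
    [[0.0075, -0.039, 0], [0, 0, 0], 0],
    [[0.0037, -0.0195, 0], [0, 0, 0], 0],
    [[0, 0, 0], [0, 0, 0], 0],
    [[0, 0, 0], [0, 0, 0], 0]
  ]
}}

```text
clock: 10.9
eef_pos: [570.0, 108.0, 214.4]
tcp_rot: [3.141, 0.001, -0.133]
contact_force: [-0.6, -0.5, -2.4]
opening: 0.336
```

```bash
python3 - <<'E'
from rig import *
import cv2,numpy as np
c=[]
s=sense();print(s["eef_pos"],s["tcp_rot"],s["contact_force"],s["opening"])
for n,(u,v) in(("scene",(320,300)),("top",(210,180))):
    f=grab_frame(n);np.savez(f"{n}4.npz",**f)
    u0,v0=u-50,v-75;print(n,u0,v0)
    c.append(cv2.resize(f["pixels"][v0:v0+150,u0:u0+100,::-1],(400,600),interpolation=cv2.INTER_CUBIC))
cv2.imwrite("pics/m4.png",np.hstack(c))
E
```

```text
[570.02418962 107.99568637 214.40884755] [ 3.14074498e+00  1.33434572e-03 -1.33115645e-01] [-0.5600015  -0.54730518 -2.35055235] 0.3361978701881087
scene 270 225
top 160 105
```

View pics/m4.png

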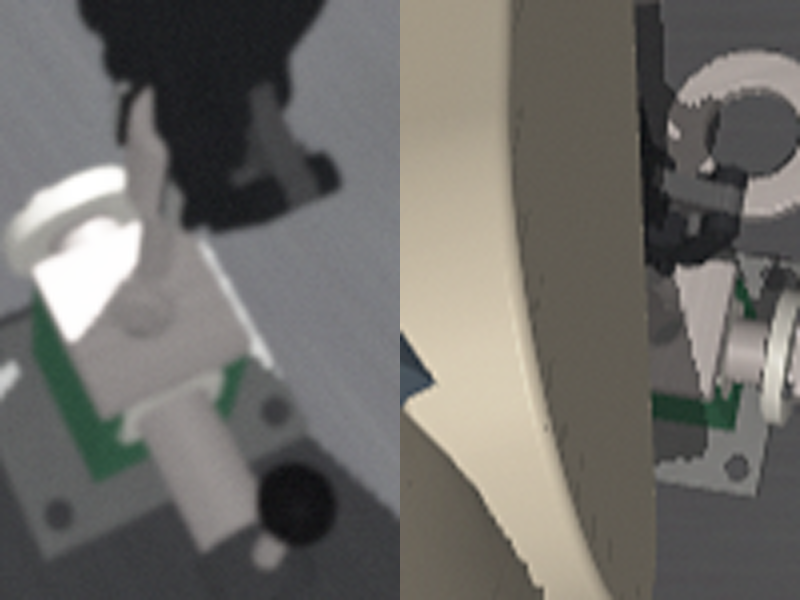

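```bash
python3 - <<'E'
from h import *
K,R,t=cam("scene")
for w in([570,108,128.6],[570,108,145],[570,108,170],[571.2,108.5,128.6]):
    p=K@(R@np.array(w)+t);print(w,(p[:2]/p[2]-[270,225])*4+1.5)
import cv2
im=np.load("scene4.npz")["pixels"][270:312,285:327,::-1]
cv2.imwrite("pics/z.png",cv2.resize(im,(588,588),interpolation=cv2.INTER_CUBIC))
E
```

```text
[570, 108, 128.6] [148.48555611 275.55612484]
[570, 108, 145] [151.34665071 257.77836396]
[570, 108, 170] [155.95410262 229.14939866]
[571.2, 108.5, 128.6] [146.7566565  278.15596181]
```

View pics/z.png

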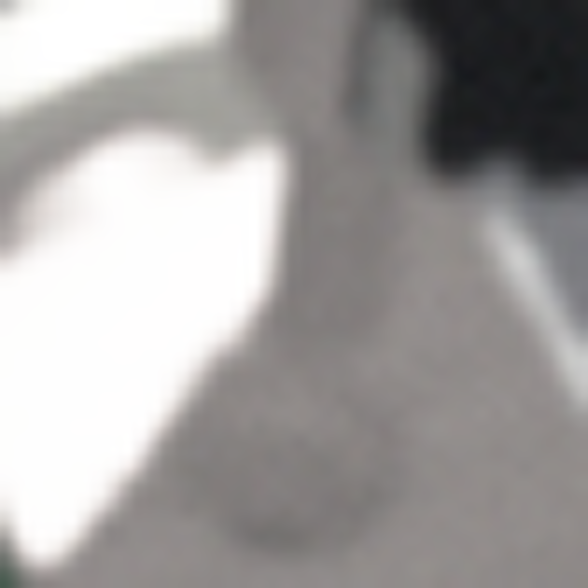

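The pin hangs straight, with its tip at about scene (308,294.6), right over the hole. I'll start the insertion slowly.

{"api": "play_rows", "payload": {
  "moves": [
    [[0.0011, -0.0006, 0.01], [0, 0, 0], 0],
    [[0, 0, 0.01], [0, 0, 0], 0],
    [[0, 0, 0.008], [0, 0, 0], 0],
    [[0, 0, 0.008], [0, 0, 0], 0],
    [[0, 0, 0.006], [0, 0, 0], 0],
    [[0, 0, 0], [0, 0, 0], 0]
  ]
}}

```text
clock: 11.6
eef_pos: [571.2, 108.4, 171.9]
tcp_rot: [3.141, 0.002, -0.134]
contact_force: [-0.7, 0.8, -1.7]
opening: 0.342
```

{"api": "play_rows", "payload": {
  "moves": [
    [[0, 0, 0.006], [0, 0, 0], 0],
    [[0, 0, 0.006], [0, 0, 0], 0],
    [[0, 0, 0.006], [0, 0, 0], 0],
    [[0, 0, 0.006], [0, 0, 0], 0],
    [[0, 0, 0.006], [0, 0, 0], 0],
    [[0, 0, 0], [0, 0, 0], 0]
  ]
}}

```text
clock: 12.2
eef_pos: [571.3, 108.4, 142.1]
tcp_rot: [3.141, 0.001, -0.134]
contact_force: [-0.1, -0.1, -2.0]
opening: 0.344
```

Contact-free so far. I'll go down until the handle is nearly seated.

{"api": "play_rows", "payload": {
  "moves": [
    [[0, 0, 0.006], [0, 0, 0], 0],
    [[0, 0, 0.006], [0, 0, 0], 0],
    [[0, 0, 0.006], [0, 0, 0], 0],
    [[0, 0, 0.004], [0, 0, 0], 0],
    [[0, 0, 0.002], [0, 0, 0], 0],
    [[0, 0, 0], [0, 0, 0], 0]
  ]
}}

```text
clock: 12.8
eef_pos: [571.7, 108.5, 118.8]
tcp_rot: [3.141, 0.0, -0.134]
contact_force: [0.0, 0.4, -1.5]
opening: 0.336
```

{"api": "play_rows", "payload": {
  "moves": [
    [[0, 0, 0.001], [0, 0, 0], 0],
    [[0, 0, 0.001], [0, 0, 0], 0],
    [[0, 0, 0], [0, 0, 0], 0]
  ]
}}

```text
clock: 13.1
eef_pos: [571.9, 108.5, 117.1]
tcp_rot: [-3.142, -0.0, -0.134]
contact_force: [-0.5, -0.9, -0.8]
opening: 0.34
```

{"api": "play_rows", "payload": {
  "moves": [
    [[0, 0, 0.001], [0, 0, 0], 0],
    [[0, 0, 0], [0, 0, 0], 0],
    [[0, 0, 0], [0, 0, 0], 40],
    [[0, 0, 0], [0, 0, 0], 55],
    [[0, 0, 0], [0, 0, 0], 70],
    [[0, 0, 0], [0, 0, 0], 70],
    [[0, 0, 0], [0, 0, 0], 70],
    [[0, 0, -0.01], [0, 0, 0], 70],
    [[0, 0, -0.03], [0, 0, 0], 70],
    [[0, 0, -0.04], [0, 0, 0], 70],
    [[0, 0, -0.04], [0, 0, 0], 70],
    [[-0.03, 0.03, 0], [0, 0, 0], 70],
    [[-0.03, 0.035, 0], [0, 0, 0], 70],
    [[-0.03, 0.035, 0], [0, 0, 0], 70],
    [[-0.03, 0.035, 0], [0, 0, 0], 70],
    [[-0.03, 0.035, 0], [0, 0, 0], 70],
    [[0, 0, 0], [0, 0, 0], 70]
  ]
}}

```text
clock: 14.8
eef_pos: [396.4, -42.0, 236.4]
tcp_rot: [3.141, 0.001, -0.137]
contact_force: [0.2, -0.1, 0.1]
opening: 0.7
```

```bash
python3 - <<'E'
from rig import *
import cv2,numpy as np
c=[]
s=sense();print(s["eef_pos"],s["contact_force"],s["opening"])
for n,(u,v) in(("scene",(320,300)),("top",(210,190))):
    f=grab_frame(n);np.savez(f"{n}5.npz",**f)
    u0,v0=u-50,v-75;print(n,u0,v0)
    c.append(cv2.resize(f["pixels"][v0:v0+150,u0:u0+100,::-1],(400,600),interpolation=cv2.INTER_CUBIC))
cv2.imwrite("pics/m5.png",np.hstack(c))
E
```

```text
[396.44308627 -42.01380032 236.40612502] [ 0.1934166  -0.12451683  0.09716663] 0.6996387559499754
scene 270 225
top 160 115
```

View pics/m5.png

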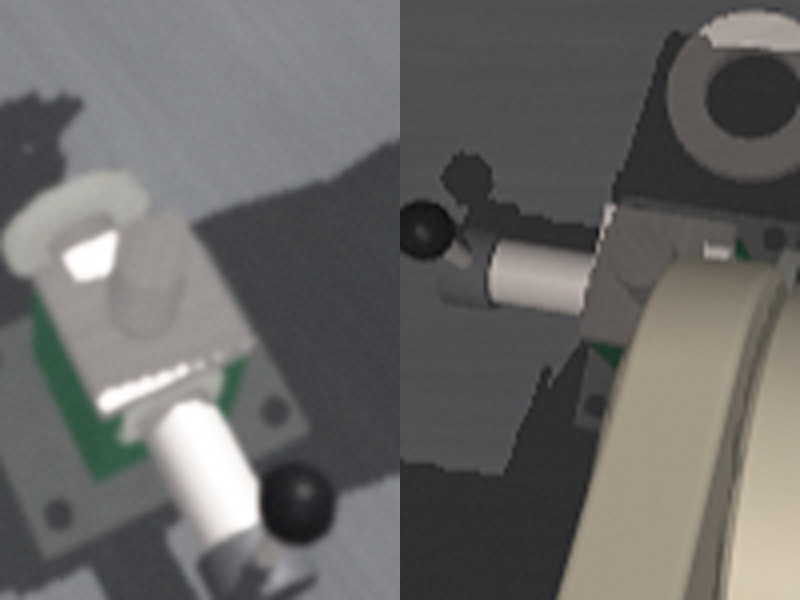

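The handle stands on the housing. Its base is at about (145,305) and its top at about (153,247) in the scene crop, and a seated handle would have its top near (153,249). The lever is upright and the gripper is well clear, so I'm handing in.

```bash
python3 -c "
from rig import *
print(sign_off())"
```

```text
the job is handed in; nothing more can be done
None
```

I swung the lever upright to its stop, then took the cylindrical-handle pin from the rack. I pushed it down through the housing and shaft, let go and moved the arm clear. The job was handed in at about 15 s of the 51 s allowed; no verdict was reported.

- **Lever:** after release, the ball measured (583, 210, 144) mm, within about 3 mm of the predicted upright position. While I pushed for the stop, the pads slid a few mm past the ball. The force never rose sharply (under 6 N), so I judged the stop from the pictures.
- **Pin:** forces stayed under 3 N all the way down. In the last picture the handle sits upright on the housing, with its top within about 2 crop pixels (roughly 1 mm) of where a seated handle should be. The top camera was mostly blocked by the arm, so that final check rests on the scene camera alone.
- **Robot:** the gripper was clear of everything and read almost no contact force at hand-in.

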